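Probe the drip channel of a lamp stand and count it

TASK

Check the drip channel of the two-tier lamp stand: take the ball-tipped probe from its holder and run its tip slowly (a few centimetres a second) along the channel under the upper shelf, from the shelf post nearest the robot to the far one, keeping the ball down in the channel and not pressing hard. Then count the stand on the tally counter by swinging its lever away from the robot to its stop and letting it spring back. Finish with the probe hanging upright in its holder again and the loose glass lamps left where they stand.

Things in the scene. Friction and masses are not known exactly. Their poses are not given: they have to be found in the camera images.
- stand: fixed wooden two-tier lamp stand; origin under its centre on the table, x along the channel away from the robot, y left, z up. Deck 300 (x) by 200 (y) mm, top at z = 30 mm. Along its middle (y = 0) runs an open drip channel 20 mm wide, 10 mm deep (floor z = 20 mm) with upright walls; brass shelf posts 20 by 20 mm standing in it at x = -115 and +115 mm end the run
- shelf_mid (a point): centre of the upper shelf's top (stand frame 0, 0, 102 mm), right above the channel. Shelf 250 long (x), 50 mm wide (y -25 to +25), underside z = 90 mm; on it five fixed glass lamps 44 mm wide, up to z = 152 mm. An upright probe cannot get under it: lean the probe 27 to 50 degrees with its handle out over the clear right half of the deck (-y), tip in under the shelf
- channel_near (a point): start of the run: on the channel's centre line at deck-top height, 15 mm past the near post's face (stand frame x -90, y 0, z 30 mm); the channel floor is 10 mm below it
- channel_far (a point): end of the run: the same before the far post (stand frame x +90, y 0, z 30 mm)
- probe: loose hand probe, 0.08 kg, 174 mm long, hanging upright in its holder; origin at the centre of its ball tip (10 mm diameter), z up along the probe. Steel shaft 7 mm diameter to z = 88 mm, collar 36 mm diameter from z = 88 to 94 mm, square dark wooden handle 18 by 18 mm (sides along x and y) from z = 94 to 169 mm, to be gripped from above
- holder: fixed grey metal probe holder, origin at the centre of its underside. Base 90 by 90 by 12 mm; top plate 70 (x) by 80 (y) mm, top at z = 110 mm, on side cheeks at y = +37 and -37 mm, with an upright through hole 20 mm in diameter at x = y = 0. The probe hangs with its shaft through the hole and its collar on the plate, ball centre at z = 22 mm
- tally_lever (a joint): angle of the tally counter's sprung lever, rad: 0 at rest (leaning 20 degrees towards the counter's front, -x, the robot's side), 0.7 at its stop (leaning 20 degrees the other way); about 1 to 3.5 N at the bar, springs back when let go
- lever_bar (a point): centre of the lever's cross bar (18 mm diameter, 50 mm long along the counter's y); 85 mm from the hinge, which lies along the counter's y at its x = 0, z = 55 mm. At rest the bar is at counter x = -29, z = 135 mm; at the stop at x = +29, z = 135 mm
- counter: fixed tally counter, dark steel box 80 (x) by 90 (y) by 50 mm high with a small digit window in front and the lever on top; origin at the centre of its underside on the table, front (-x) roughly to the robot
- lamp_a: loose glass lamp, upright cylinder 44 mm diameter, 50 mm tall, 0.12 kg; origin at the centre of its underside. Bystander; at the start on the stand's deck at its far left corner
- lamp_b: loose glass lamp, upright cylinder 44 mm diameter, 50 mm tall, 0.12 kg; origin at the centre of its underside. Bystander; at the start on the stand's deck at its near left corner
- lamp_c: loose glass lamp, upright cylinder 44 mm diameter, 50 mm tall, 0.12 kg; origin at the centre of its underside. Bystander; at the start on the table on the left
- lamp_d: loose glass lamp, upright cylinder 44 mm diameter, 50 mm tall, 0.12 kg; origin at the centre of its underside. Bystander; at the start on the table on the right
Mind the look-alikes: they are no part of the job. Leave any red or turquoise look-alike of the counter alone.

How it is judged:
By the outcome, as a careful person would: the job done as asked, in the order asked, and still so for the second after the job is handed in, with the robot touching nothing.
It also fails if it takes over 70 s, if anything falls off the work surface, if the arm or the gripper's body presses on something with over 40 N, if the wrist force passes 120 N, or if a joint passes its speed limit or range.

ROBOT

A 6-joint arm with a two-finger parallel gripper is mounted at the origin on the work surface. World frame = base frame: x ahead of the robot, y to its left, z up, the work surface at z = 0. Lengths are in m, angles in rad, forces in N, time in s.
With the tool pointing down it reaches from about 0.4 to 0.825 m from the base axis. Payload 7 kg.
Tool frame: the origin (TCP) lies on the centre line of the jaws, within the pads' length; the fingertips stand 22 mm ahead of it and the grasp point (between the pads) lies 3 mm ahead of it; z points along the fingers, y is the line along which they close (so a half turn about z gives the same grasp; the last joint's range is limited). The gripper opens to 88 mm and grips with 3 to 60 N. Pads are 19 mm wide; open, the fingers measure 130 mm over their backs; the gripper's body (78 mm by 193 mm) begins 47 mm behind the grasp point.
Start: joints at [-0.852, 0.359, 0.012, 0, -1.224, -0.288], TCP at [0.282, -0.613, 0.225] pointing down, gripper open.
Joint ranges: [-3.07, 3.07], [-1.43, 2.12], [-1.02, 1.25], [-3.03, 1.67], [-3.05, -0], [-3.03, 3.03]. Speed limits (rad/s): [2.39, 2.39, 3.01, 3.14, 3.14, 3.14].

INTERFACE

Orientations are given as [roll, pitch, yaw] about the fixed x, y, z axes, in that order (R = Rz(yaw) Ry(pitch) Rx(roll)).
In Python, from station import arm gives the robot as it stands.
- The arm moves only by the tool arm_command, never from a script. Its argument "series" is one flat list of numbers, 7 for each row, row after row: the turn, a rotation vector about the tool's x, y, z each as a share of 90 degrees, from -1 to 1, then the shift along the tool's x, y, z each as a share of 0.1 m, from -1 to 1, then the opening, from 0 (shut) to 1 (fully open). A call has 1 to 8 rows; each row is the pose to reach, as a shift and turn from the pose commanded when the call began, along the tool's axes at that moment; what a row does not reach only later rows make up. A row lasts 1/8 s, in which the tool goes at most 62.5 mm and 10.7 degrees, less where a joint would pass 70% of its speed; a pose out of reach is approached as far as the arm can. A call with a number of a shift or a turn outside -1 to 1 is refused whole. A call with a gripper value outside its range is refused whole. The fingers move at their own pace and stop on an object; "force" is the grip in N (left out, the last holds). Time passes only in rows, so rows that repeat a pose let the fingers close. It gives the time, the measured TCP pose, the force, the opening and the grip force at its end, in the units of the state.
- arm.get_state(): the state, without advancing time (a new reading comes with each control period).
- arm.grab_frame(name): name is "side" or "top" or "wrist"; returns the picture (480x640x3 uint8, blue, green, red); there is no depth.
- arm.camera_model(name): a dict with "fovy" (degrees; the focal length in pixels is half the picture's height over the tangent of half this angle, whatever the lens; pixels are square), "cx", "cy" (the principal point, pixels), "D" ([k1, k2, p1, p2, k3] as OpenCV has them; the pictures are not rectified), "pose" (4x4, takes a point from camera to world coordinates). Camera axes: x right, y down, z forward; pixel columns grow to the right and rows downward; lengths in m; the calibration is good to about 2 mm. A picture is of the moment at which its call begins: read the wrist's pose just before it. camera_model takes no time and is no camera call; for the wrist camera it gives the pose at the moment of the call.
- arm.job_done(): hands the job in; it is judged then, once.
The state is a dict: "t": time; "q": joint angles; "qd": joint speeds; "joint_efforts": joint torques, N m; "eef_pos": TCP position; "ee_rot": TCP orientation; "force": force on the tool from outside, world axes, zero at the start; "moment": the same for the moment, N m; "width": finger opening in m; "gripper_force": force on a finger pad.
Only numpy, scipy, OpenCV 4.12 (cv2) and the standard library are available. Lean on these libraries where they do the work, as an engineer would, in place of code of your own. Each camera call takes 0.05 s, during which the arm holds its last target. There are 200 camera calls.

## Working session

There is one attempt and no reset: what is moved stays moved. The work goes in short steps, Python scripts to look and compute and a tool call to move; the robot and the scene stay as the last step left them, time stands still between calls to the robot, and variables do not carry over. Pictures are saved under pics/ and viewed, at most 10 in all, crops included, and the job is handed in when it is done.

Besides the shell and the picture viewer there is one more tool, called by a JSON object that holds its "name" and its "arguments". arm_command: Moves the arm, as the interface text tells. Its arguments: {"type":"object","properties":{"series":{"type":"array"},"force":{"type":"number"}},"required":["series"]}

```bash
ls; mkdir -p pics; python3 - <<'E'
from station import arm
import cv2
s=arm.get_state();print(s)
for n in("top","side"):
    cv2.imwrite(f"pics/{n}0.png",arm.grab_frame(n)); m=arm.camera_model(n);print(n,m)
E
```

```text
pics
{'t': 0.0, 'q': array([-8.51908030e-01,  3.59414231e-01,  1.10535157e-02, -3.36893053e-04,
       -1.22407519e+00, -2.88077896e-01]), 'qd': array([ 0.00055665, -0.0013046 ,  0.00072137, -0.00033301,  0.00060207,
        0.00023446]), 'joint_efforts': array([ 1.63132168e-03, -5.82705295e+01,  2.93052936e+01,  6.99711442e+00,
        6.68093868e-03, -1.82067188e-04]), 'eef_pos': array([ 0.28164136, -0.61290175,  0.22370506]), 'ee_rot': array([ 3.13993065e+00, -1.62218081e-04, -2.71089686e+00]), 'force': array([-0.58047241,  0.53444439,  0.18267722]), 'moment': array([-0.0333156 , -0.01827278, -0.02179839]), 'gripper_force': 0.0, 'width': 0.08796285885334669}
top {'fovy': 53.59523762552158, 'cx': 320.6548121489157, 'cy': 244.40514914349964, 'D': array([0.0257191, 0.       , 0.       , 0.       , 0.       ]), 'pose': array([[-0.01424236, -0.99219313,  0.12389494,  0.40246121],
       [-0.99985655,  0.01299601, -0.01086212,  0.01759819],
       [ 0.00916718, -0.12403187, -0.99223589,  1.11320299],
       [ 0.        ,  0.        ,  0.        ,  1.        ]])}
side {'fovy': 56.28580645506912, 'cx': 306.91736748822245, 'cy': 232.88656297811178, 'D': array([-0.07781662,  0.        ,  0.        ,  0.        ,  0.        ]), 'pose': array([[-0.85503906, -0.31484315,  0.4120461 ,  0.12444829],
       [-0.51856177,  0.52123461, -0.67779656,  0.66969628],
       [-0.00137308, -0.79321389, -0.60894158,  0.68717073],
       [ 0.        ,  0.        ,  0.        ,  1.        ]])}
```

View pics/top0.png

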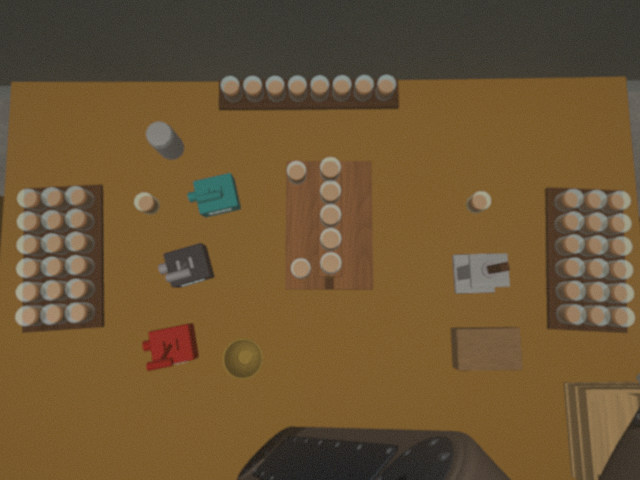

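View pics/side0.png

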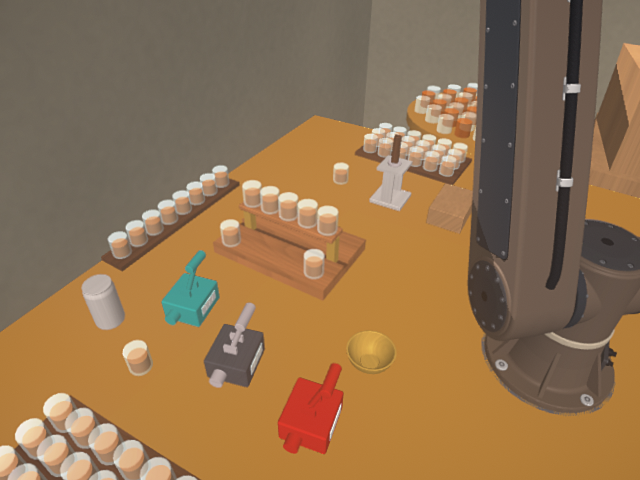

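The two views show:
- **Stand:** its deck is at top (286–373, 161–290).
- **Holder and probe:** holder at top (482,272), probe handle at (497,267).
- **Counter candidates:** turquoise (214,195), dark (187,266) and red (170,346). By the description, the dark one is mine.
- **Probe handle look-alikes:** wooden block (488,349) and grey can (165,140). Neither hangs in the grey holder.

Next I'll measure from crops.

```bash
cat > h.py <<'E'
import numpy as np, cv2
from station import arm
from scipy.spatial.transform import Rotation as R
def KD(m):
    f=240/np.tan(np.radians(m["fovy"]/2)); return np.array([[f,0,m["cx"]],[0,f,m["cy"]],[0,0,1]]),np.array(m["D"])
def rays(m,px):
    K,D=KD(m); u=cv2.undistortPoints(np.float64(px).reshape(-1,1,2),K,D).reshape(-1,2)
    d=np.c_[u,np.ones(len(u))]@m["pose"][:3,:3].T; return m["pose"][:3,3],d
def plane(m,px,z):
    o,d=rays(m,px); return o+d*((z-o[2])/d[:,2])[:,None]
def proj(m,P):
    K,D=KD(m); Ti=np.linalg.inv(m["pose"]); return cv2.projectPoints(np.float64(P).reshape(-1,3),cv2.Rodrigues(Ti[:3,:3])[0],Ti[:3,3],K,D)[0].reshape(-1,2)
def tri(ms,pxs):
    A=np.zeros((3,3));b=np.zeros(3)
    for m,p in zip(ms,pxs):
        o,d=rays(m,[p]);d=d[0]/np.linalg.norm(d);M=np.eye(3)-np.outer(d,d);A+=M;b+=M@o
    return np.linalg.solve(A,b)
E
python3 - <<'E'
from h import *
t=cv2.imread("pics/top0.png")
m=arm.camera_model("top")
print(plane(m,[[287,161],[372,161],[373,290],[286,290]],.03))
print(plane(m,[[482,272]],.11),plane(m,[[187,266]],.05))
a=cv2.resize(t[235:310,440:530],None,fx=4.4,fy=4.4,interpolation=3);b=cv2.resize(t[235:310,145:235],None,fx=4.4,fy=4.4,interpolation=3)
cv2.imwrite("pics/c1.png",np.hstack([a,b]))
w=arm.grab_frame("wrist");cv2.imwrite("pics/w0.png",w);print(arm.camera_model("wrist"))
E
```

```text
[[ 0.73585446  0.08185723  0.03      ]
 [ 0.73353978 -0.11766484  0.03      ]
 [ 0.43180347 -0.11165877  0.03      ]
 [ 0.43454627  0.08581406  0.03      ]]
[[ 0.46451467 -0.3334001   0.11      ]] [[0.49055646 0.30494464 0.05      ]]
{'fovy': 58.99379252779314, 'cx': 319.38756903838055, 'cy': 241.12336068169594, 'D': array([-0.10213095,  0.        ,  0.        ,  0.        ,  0.        ]), 'pose': array([[-0.41656813,  0.87785485,  0.23630881,  0.21743233],
       [ 0.9091022 ,  0.40166315,  0.11045317, -0.64219725],
       [ 0.00204531,  0.26084013, -0.96537985,  0.38451532],
       [ 0.        ,  0.        ,  0.        ,  1.        ]])}
```

View pics/c1.png

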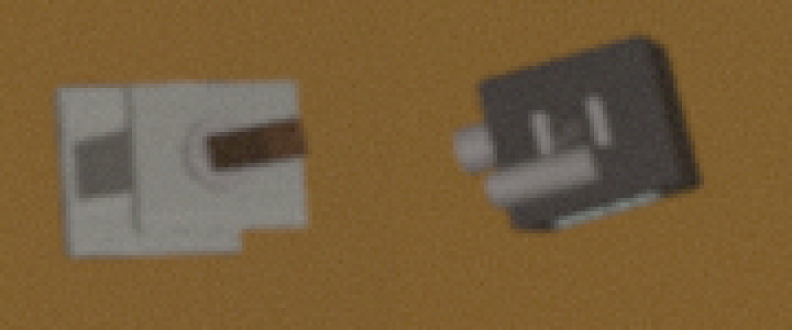

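View pics/w0.png

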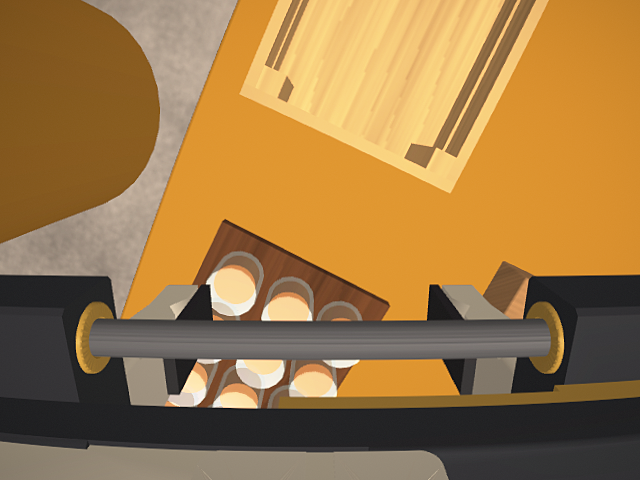

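The crop shows the dark counter with its grey lever bar at crop (540,178), leaning to the front, which I take to be the target. The holder plate spans crop (132–305, 85–230), with the handle rising from (215,150) to (302,137). The wrist view shows only the gripper and a rack of lamps. I'll move the wrist camera to look at the holder.

{"name": "arm_command", "arguments": {"series": [0,0,-0.1,-0.1,0.1,-0.5,1,0,0,-0.22,-0.4,0.3,-0.96,1,0,0,-0.33,-0.7,0.5,-0.96,1,0,0,-0.44,-1,0.75,-0.96,1,0,0,-0.55,-1,0.75,-0.96,1,0,0,-0.66,-1,0.75,-0.96,1,0,0,-0.745,-1,0.75,-0.96,1,0,0,-0.745,-1,0.75,-0.96,1]}}

```text
t: 1.15
eef_pos: [0.3413, -0.5033, 0.3204]
ee_rot: [3.141, 0.0, -1.541]
force: [-0.7, 0.2, 0.3]
width: 0.088
gripper_force: 0.0
```

{"name": "arm_command", "arguments": {"series": [0,0,0,-0.38,-0.22,0,1,0,0,0,-0.76,-0.44,0,1,0,0,0,-0.76,-0.44,0,1]}}

```text
t: 1.52
eef_pos: [0.3841, -0.4243, 0.321]
ee_rot: [-3.141, 0.0, -1.541]
force: [-0.5, 0.1, 0.3]
width: 0.0876
gripper_force: 0.0
```

{"name": "arm_command", "arguments": {"series": [0,0,0,-0.38,-0.22,0,1,0,0,0,-0.76,-0.44,0,1,0,0,0,-0.76,-0.44,0,1]}}

```text
t: 1.9
eef_pos: [0.4256, -0.3474, 0.3208]
ee_rot: [-3.141, 0.0, -1.541]
force: [0.0, 0.1, -0.1]
width: 0.0878
gripper_force: 0.0
```

{"name": "arm_command", "arguments": {"series": [0,0,0,-0.38,-0.22,0,1,0,0,0,-0.76,-0.44,0,1,0,0,0,-0.76,-0.44,0,1]}}

```text
t: 2.28
eef_pos: [0.4672, -0.2706, 0.3206]
ee_rot: [3.142, 0.0, -1.541]
force: [0.3, -0.6, 0.4]
width: 0.0877
gripper_force: 0.0
```

```bash
python3 - <<'E'
from h import *
s=arm.get_state();print(s['t'],s['eef_pos'],s['ee_rot'],s['q'],s['force'])
m=arm.camera_model("wrist");w=arm.grab_frame("wrist");cv2.imwrite("pics/w1.png",w);np.save("w1.npy",m["pose"]);print(m["pose"])
E
```

```text
2.275 [ 0.46722281 -0.2705556   0.32057139] [ 3.14157174e+00  1.30219334e-04 -1.54054105e+00] [-1.61803304e-01  8.57600298e-02 -1.26470007e-01 -1.26674779e-04
 -1.35861167e+00  1.92085260e-01] [ 0.25673012 -0.58370278  0.44155168]
[[-0.99957138 -0.02790053 -0.00886669  0.46892351]
 [-0.02924936  0.96457942  0.26216601 -0.34053449]
 [ 0.00123806  0.26231298 -0.96498206  0.4811021 ]
 [ 0.          0.          0.          1.        ]]
```

View pics/w1.png

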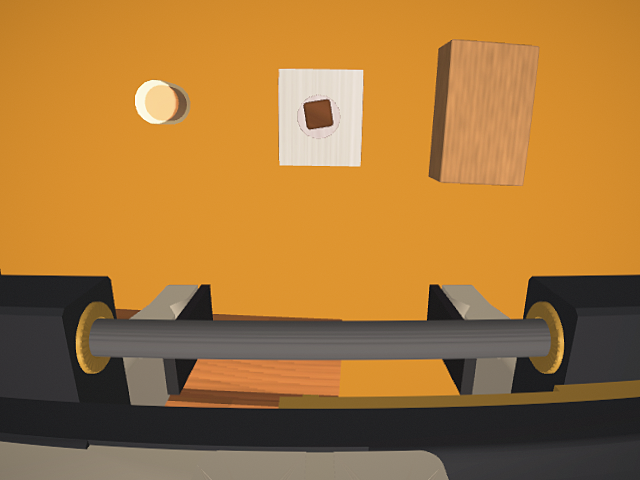

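The wrist view shows the holder plate at (279–363, 69–166) and the dark handle top at about (318,114), turned a few degrees. Lamp_d is at (160,101), and the wooden block at (485,112). I'll measure the handle and plate here, and the deck, counter and lamps in the top view.

```bash
python3 - <<'E'
from h import *
w=cv2.imread("pics/w1.png");m=arm.camera_model("wrist");m["pose"]=np.load("w1.npy")
def rect(mask,z,m,name):
    c=max(cv2.findContours(mask.astype(np.uint8),0,2)[0],key=cv2.contourArea)
    P=plane(m,c.reshape(-1,2),z)[:,:2]*1000
    r=cv2.minAreaRect(P.astype(np.float32)); print(name,r, len(P),c.reshape(-1,2).min(0),c.reshape(-1,2).max(0))
hs=cv2.cvtColor(w,cv2.COLOR_BGR2HSV); roi=np.zeros(w.shape[:2],bool);roi[55:180,260:380]=1
rect(roi&(w.max(2)<170)&(hs[...,1]>90),.191,m,"handle")
pl=roi&((hs[...,1]<60));rect(cv2.morphologyEx(pl.astype(np.uint8),3,np.ones((25,25))),.11,m,"plate")
t=cv2.imread("pics/top0.png");mt=arm.camera_model("top");ht=cv2.cvtColor(t,cv2.COLOR_BGR2HSV)
print("hsv deck",ht[225,357],"table",ht[225,410],"box",ht[275,200],"bar",ht[272,175])
rb=np.zeros_like(roi);rb[235:310,150:225]=1
bm=rb&(ht[...,1]<110); 
rect(cv2.morphologyEx(bm.astype(np.uint8),3,np.ones((5,5))),.05,mt,"box")
print("bar?",plane(mt,[[145+540/4.4,235+178/4.4]],.135), "box top px", plane(mt,[[145+480/4.4,235+82/4.4],[145+635/4.4,235+38/4.4],[145+668/4.4,235+195/4.4],[145+518/4.4,235+232/4.4]],.05))
rd=np.zeros_like(roi);rd[140:310,270:390]=1
for th in(120,125,130,135):
    k=rd&(ht[...,0]<15); break
rect(cv2.morphologyEx((rd&(ht[...,0]<=(int(ht[225,357,0])+int(ht[225,410,0]))/2)).astype(np.uint8),3,np.ones((15,15))),.03,mt,"deck")
E
```

```text
handle ((469.80645751953125, -348.7751159667969), (17.343902587890625, 17.08611297607422), 10.24619197845459) 34 [304 100] [332 128]
plate ((467.88531494140625, -347.6382751464844), (70.3684310913086, 79.77520751953125), 0.779248058795929) 16 [279  69] [362 165]
hsv deck [ 14 140 115] table [ 17 164 129] box [15 39 65] bar [ 13  17 106]
box ((489.2566833496094, 311.333740234375), (84.7730712890625, 114.33456420898438), 15.879278182983398) 88 [158 243] [213 286]
bar? [[0.46173279 0.11656553 0.135     ]] box top px [[0.51628703 0.15572115 0.05      ]
 [0.53788854 0.0765599  0.05      ]
 [0.45735366 0.06030407 0.05      ]
 [0.43973757 0.13627507 0.05      ]]
deck ((585.9429931640625, -13.247322082519531), (202.4655303955078, 301.7047119140625), 88.9813003540039) 32 [285 160] [373 289]
```

{"name": "arm_command", "arguments": {"series": [0,0,-0.09,0.4,0,0.2,1,0,0,-0.094,0.782,0,0.4,1,0,0,-0.094,0.782,0,0.5,1,0,0,-0.094,0.782,0,0.5,1]}}

```text
t: 2.82
eef_pos: [0.4677, -0.3505, 0.2697]
ee_rot: [3.14, 0.001, -1.396]
force: [0.9, 1.0, 0.5]
width: 0.0875
gripper_force: 0.0
```

{"name": "arm_command", "arguments": {"series": [0,0,0,0,0,0.4,1,0,0,0,0,0,0.8,1,0,0,0,0,0,1,1,0,0,0,0,0,1,1]}}

```text
t: 3.32
eef_pos: [0.4683, -0.3492, 0.1703]
ee_rot: [3.14, 0.001, -1.393]
force: [-0.2, -0.2, -0.4]
width: 0.0879
gripper_force: 0.0
```

{"name": "arm_command", "arguments": {"force": 25, "series": [0,0,0,0,0,0,0,0,0,0,0,0,0,0,0,0,0,0,0,0,0,0,0,0,0,0,0,0,0,0,0,0,0,0,0,0,0,0,0,0,0,0]}}

```text
t: 4.08
eef_pos: [0.4688, -0.3497, 0.1706]
ee_rot: [3.141, 0.0, -1.393]
force: [0.3, -0.3, 0.2]
width: 0.0333
gripper_force: 0.0
```

{"name": "arm_command", "arguments": {"force": 25, "series": [0,0,0,0,0,0,0,0,0,0,0,0,0,0,0,0,0,0,0,0,0,0,0,0,0,0,0,0]}}

```text
t: 4.58
eef_pos: [0.4687, -0.3496, 0.1706]
ee_rot: [3.141, 0.0, -1.393]
force: [-0.3, -0.4, -1.1]
width: 0.0177
gripper_force: 24.9
```

```bash
python3 - <<'E'
from h import *
s=arm.get_state();print(s['t'],s['eef_pos'],s['ee_rot'],s['width'],s['gripper_force'],s['force'])
t=cv2.imread("pics/top0.png");mt=arm.camera_model("top")
c=lambda x,y:[145+(x-396)/4.4,235+y/4.4]
Q=plane(mt,[c(480,82),c(635,38),c(662,192),c(518,232)],.05);print("box",Q,Q.mean(0))
print("bar",plane(mt,[c(490,188),c(595,163)],.135))
E
```

```text
4.575 [ 0.46874665 -0.34964897  0.17059208] [ 3.14142428e+00  1.00920309e-04 -1.39285037e+00] 0.01771591416817528 24.92631107568741 [-0.34205075 -0.40647224 -1.11943515]
box [[0.518999   0.35640594 0.05      ]
 [0.54052782 0.27849777 0.05      ]
 [0.46178064 0.26351831 0.05      ]
 [0.44271259 0.33534132 0.05      ]] [0.49100501 0.30844084 0.05      ]
bar [[0.46007196 0.32336761 0.135     ]
 [0.47099485 0.27513451 0.135     ]]
```

The probe is gripped squarely at 17.7 mm. Now I lift it, align it with the stand, lean it 40° and stage it right of the stand.

{"name": "arm_command", "arguments": {"series": [0,0,0,0,0,-0.25,0,0,0,0,0,0,-0.5,0,0,0,0,0,0,-0.75,0,0,0,0,0,0,-1,0,0,0,0,0,0,-1,0]}}

```text
t: 5.2
eef_pos: [0.4697, -0.3502, 0.2729]
ee_rot: [-3.138, -0.002, -1.393]
force: [-0.0, 0.3, -0.6]
width: 0.0179
gripper_force: 24.9
```

{"name": "arm_command", "arguments": {"series": [0,0,0.06,0,0,-0.15,0,0,0,0.124,0,0,-0.3,0,0,0,0.124,0,0,-0.3,0]}}

```text
t: 5.58
eef_pos: [0.4691, -0.3498, 0.3008]
ee_rot: [-3.141, -0.0, -1.587]
force: [0.3, 0.0, -0.1]
width: 0.0178
gripper_force: 24.9
```

{"name": "arm_command", "arguments": {"series": [0,-0.09,0,-0.2,-0.05,0,0,0,-0.18,0,-0.4,-0.1,0,0,0,-0.27,0,-0.6,-0.15,0,0,0,-0.36,0,-0.8,-0.23,0,0,0,-0.444,0,-1,-0.23,0,0,0,-0.444,0,-1,-0.23,0,0]}}

```text
t: 6.32
eef_pos: [0.493, -0.2507, 0.2974]
ee_rot: [3.137, 0.701, -1.592]
force: [0.2, -0.9, -0.2]
width: 0.0178
gripper_force: 24.9
```

{"name": "arm_command", "arguments": {"series": [0,0,0,0.14,0,0.33,0,0,0,0,0.28,0,0.65,0,0,0,0,0.28,0,0.65,0]}}

```text
t: 6.7
eef_pos: [0.4928, -0.2287, 0.231]
ee_rot: [3.137, 0.697, -1.589]
force: [-0.5, 0.1, 0.2]
width: 0.0179
gripper_force: 24.9
```

```bash
python3 - <<'E'
from h import *
s=arm.get_state();print(s['t'],s['eef_pos'],s['ee_rot'],s['q'],s['width'],s['force'])
Rt=R.from_euler('xyz',s['ee_rot']).as_matrix();print(Rt.round(3), "tip",s['eef_pos']+.1486*Rt[:,2])
m=arm.camera_model("wrist");w=arm.grab_frame("wrist");cv2.imwrite("pics/w2.png",w);np.save("w2.npy",m["pose"])
print(proj(m,s['eef_pos']+.1486*Rt[:,2]))
E
```

```text
6.7 [ 0.4927556  -0.22872932  0.23104428] [ 3.1373096   0.69717059 -1.58850429] [-0.53176668  0.41683302  0.1483113  -0.59442199 -1.67557534  0.56658532] 0.01789772397496268 [-0.54137068  0.07642622  0.17567598]
[[-0.014 -1.     0.007]
 [-0.767  0.015  0.642]
 [-0.642  0.003 -0.767]] tip [ 0.49380863 -0.1333251   0.11711937]
[[318.91181935 222.83020355]]
```

View pics/w2.png

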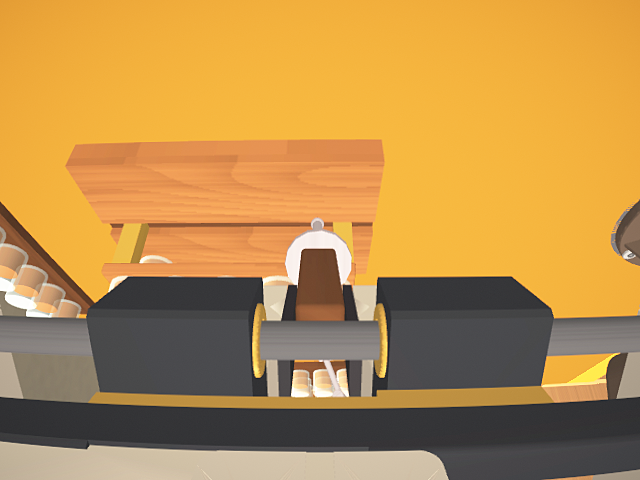

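The wrist view shows the deck's right edge from (76,165) to (383,157) and the channel's right lip at row ~223. The posts stand at about (130,240) and (343,235). The ball is at (318,224), as predicted. I'll refine the stand frame from these lines.

```bash
python3 - <<'E'
from h import *
w=cv2.imread("pics/w2.png");m=arm.camera_model("wrist");m["pose"]=np.load("w2.npy")
g=cv2.cvtColor(w,cv2.COLOR_BGR2GRAY).astype(float)
for c in(170,210,250,280,360): # strongest edges down each column
    d=np.diff(cv2.GaussianBlur(g,(3,3),0)[:,c]); i=[r for r in range(130,262) if abs(d[r])>6 and abs(d[r])==abs(d[r-1:r+2]).max()]
    print(c,[(r,round(d[r])) for r in i])
for r in(170,190,210,235,240):
    d=np.diff(cv2.GaussianBlur(g,(3,3),0)[r]); i=[c for c in range(60,400) if abs(d[c])>8 and abs(d[c])==abs(d[c-1:c+2]).max()]
    print('row',r,[(c,round(d[c])) for c in i])
P=plane(m,[[76,165],[383,157],[170,223],[280,223],[378,222.5]],.03);print(P)
cv2.imwrite("pics/w2c.png",cv2.resize(w[125:285,55:400],None,fx=2.3,fy=2.3,interpolation=2))
E
```

```text
170 [(141, -13), (222, -30), (226, 24), (260, 18)]
210 [(140, -14), (222, -37), (226, 25), (247, -6), (261, -9)]
250 [(139, -11), (161, 7), (195, -6), (222, -32), (226, 23), (261, -8)]
280 [(139, -11), (161, 8), (201, 6), (222, -22), (226, 28), (261, -11)]
360 [(138, -15), (221, -29), (225, 24), (248, -6)]
row 170 [(67, -8)]
row 190 [(80, -10), (379, 10)]
row 210 []
row 235 [(110, -11), (119, 13), (137, -25), (146, 15), (302, 16), (335, -19), (351, -13), (372, 13)]
row 240 [(113, -9), (118, 13), (136, -26), (145, 20), (294, 29), (341, -22), (352, -12), (371, 9)]
[[ 0.72267202 -0.11493434  0.03      ]
 [ 0.43601528 -0.1157494   0.03      ]
 [ 0.65850312 -0.02276024  0.03      ]
 [ 0.53762939 -0.01973856  0.03      ]
 [ 0.43124682 -0.01835946  0.03      ]]
```

View pics/w2c.png

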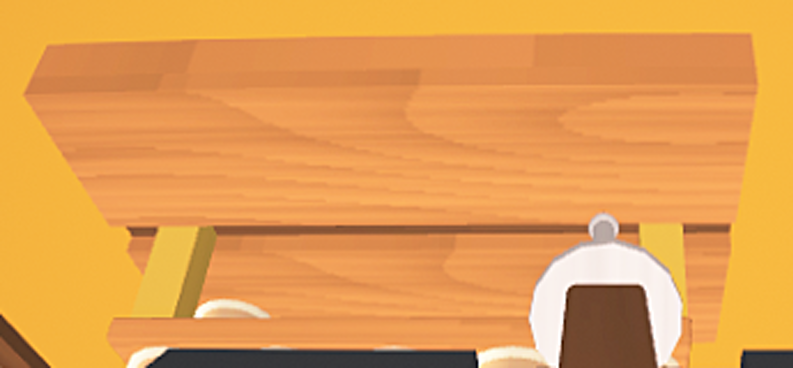

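```bash
python3 - <<'E'
from h import *
m=arm.camera_model("wrist");m["pose"]=np.load("w2.npy")
c=lambda x,y:[55+(x+.5)/2.3-.5,125+(y+.5)/2.3-.5]
print("deck R corners far,near",plane(m,[c(25,94),c(757,84)],.03)[:,:2])
print("lip",plane(m,[c(107,226),[170,222.5],[210,222.5],[250,222.5],[280,222.5],[360,221.7],c(735,222)],.03)[:,:2])
print("posts far L R, near L R",plane(m,[c(157,228),c(197,228),c(639,224),c(683,224)],.03)[:,:2])
# top view shelf lamps tops / deck rim
t=cv2.imread("pics/top0.png");mt=arm.camera_model("top");g=cv2.GaussianBlur(t,(3,3),0).astype(float)
for r in (185,205,225,245,265,280):
    d=np.abs(np.diff(g[r],axis=0)).sum(1); print(r,[277+int(np.argmax(d[277:295])),365+int(np.argmax(d[365:380]))], plane(mt,[[277+np.argmax(d[277:295])+.5,r],[365+np.argmax(d[365:380])+.5,r]],.03)[:,1])
E
```

```text
deck R corners far,near [[ 0.73351609 -0.1147447 ]
 [ 0.43469125 -0.1104323 ]]
lip [[ 0.73709993 -0.02503129]
 [ 0.65822742 -0.02365554]
 [ 0.61388363 -0.02248696]
 [ 0.57012942 -0.02139914]
 [ 0.5375475  -0.02063006]
 [ 0.45093721 -0.02017808]
 [ 0.43550225 -0.02068911]]
posts far L R, near L R [[ 0.71249191 -0.02271698]
 [ 0.69251967 -0.02215285]
 [ 0.48064965 -0.02006671]
 [ 0.45992684 -0.01963403]]
185 [285, 371] [ 0.08569595 -0.11494987]
205 [285, 371] [ 0.08595521 -0.11366848]
225 [285, 371] [ 0.08620451 -0.11238929]
245 [284, 371] [ 0.08873673 -0.11111259]
265 [290, 372] [ 0.0752678  -0.11212604]
280 [284, 372] [ 0.08911091 -0.11116345]
```

{"name": "arm_command", "arguments": {"series": [0,0,0,0.16,0,0.35,0,0,0,0,0.33,0.01,0.7,0,0,0,0,0.33,0.01,0.7,0,0,0,0,0.33,0.01,0.7,0]}}

```text
t: 7.25
eef_pos: [0.4942, -0.2115, 0.1602]
ee_rot: [-3.138, 0.695, -1.585]
force: [0.4, -0.3, 0.3]
width: 0.0174
gripper_force: 24.9
```

```bash
cat >> h.py <<'E'
def st():
    s=arm.get_state();Rt=R.from_euler('xyz',s['ee_rot']).as_matrix();tip=s['eef_pos']+.1486*Rt[:,2]
    print(round(s['t'],2),"tip",tip.round(4),"eul",s['ee_rot'].round(4),"F",s['force'].round(2),"M",s['moment'].round(3),"w",round(s['width'],4));return s,Rt,tip
E
python3 - <<'E'
from h import *
s,Rt,tip=st()
print("to channel, tool shares",(Rt.T@(np.array([.4930,-.0113,tip[2]])-tip)*10).round(3))
m=arm.camera_model("side");f=arm.grab_frame("side");print("side proj tip",proj(m,tip))
cv2.imwrite("pics/s1.png",cv2.resize(f[130:330,190:390],None,fx=3,fy=3,interpolation=2))
E
```

```text
7.25 tip [ 0.496  -0.1164  0.046 ] eul [-3.1382  0.6946 -1.5848] F [ 0.38 -0.34  0.25] M [-2.297  0.113 -0.028] w 0.0174
to channel, tool shares [-0.807  0.047  0.672]
side proj tip [[344.75560485 225.32223607]]
```

View pics/s1.png

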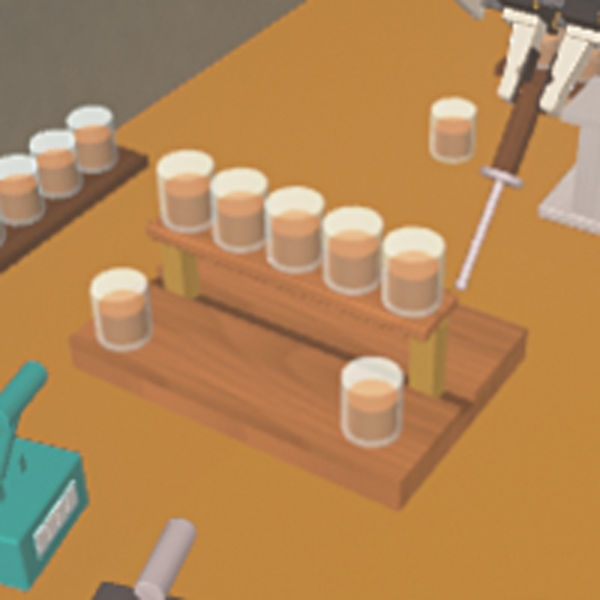

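The side crop shows the ball at (462,286), which is pixel (344,225) and agrees with the projection. It hangs clear of the deck's right half. Now it goes under the shelf.

{"name": "arm_command", "arguments": {"series": [0,0,0,-0.2,0.01,0.168,0,0,0,0,-0.4,0.02,0.336,0,0,0,0,-0.6,0.025,0.504,0,0,0,0,-0.81,0.03,0.675,0,0,0,0,-0.81,0.03,0.675,0,0,0,0,-0.81,0.03,0.675,0]}}

```text
t: 8.05
eef_pos: [0.4921, -0.1043, 0.1588]
ee_rot: [-3.14, 0.697, -1.586]
force: [-0.0, 0.1, 0.1]
width: 0.0177
gripper_force: 24.9
```

```bash
python3 - <<'E'
from h import *
s,Rt,tip=st()
m=arm.camera_model("wrist");w=arm.grab_frame("wrist");s,Rt,tip=st();s,Rt,tip=st()
cv2.imwrite("pics/w3.png",cv2.resize(w[170:290,100:500],None,fx=2,fy=2,interpolation=2));np.save("w3.npy",m["pose"]);print(proj(m,tip))
E
```

```text
8.05 tip [ 0.4937 -0.009   0.0448] eul [-3.1404  0.6967 -1.5858] F [-0.05  0.11  0.11] M [-2.309  0.154  0.056] w 0.0177
8.1 tip [ 0.4937 -0.0093  0.0446] eul [-3.1409  0.6969 -1.5868] F [ 0.46  0.27 -1.07] M [-2.278  0.166  0.032] w 0.0179
8.1 tip [ 0.4937 -0.0093  0.0446] eul [-3.1409  0.6969 -1.5868] F [ 0.46  0.27 -1.07] M [-2.278  0.166  0.032] w 0.0179
[[318.80842666 222.34537487]]
```

View pics/w3.png

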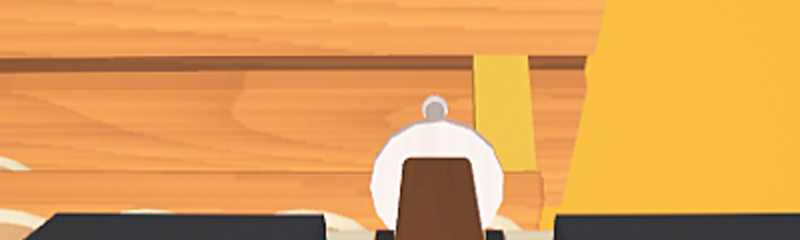

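The view shows the channel's right lip at crop row 56 (pixel row 198) and the near post's face at crop x 473. The ball at pixel (317,222) is still above the channel. I'll check the lip position with this pose before going down.

```bash
python3 - <<'E'
from h import *
m=arm.camera_model("wrist");m["pose"]=np.load("w3.npy");s,Rt,tip=st()
c=lambda x,y:[100+(x+.5)/2-.5,170+(y+.5)/2-.5]
print("lip R",plane(m,[c(100,57.5),c(300,57),c(420,56)],.03)[:,:2],"lip L",plane(m,[c(100,71),c(300,70.5),c(420,70)],.03)[:,:2],"floor?",plane(m,[c(300,70.5)],.02))
print("post faces",plane(m,[c(474,56),c(528,56)],.03)[:,:2])
print("down",(Rt.T@(np.array([.4935,-.0115,.027])-tip)*10).round(3))
print("per 10mm down",(Rt.T@np.array([0,0,-.1])).round(3),"per 100mm along",(Rt.T@np.array([.99990,-.0144,0])).round(4))
E
```

```text
8.1 tip [ 0.4937 -0.0093  0.0446] eul [-3.1409  0.6969 -1.5868] F [ 0.46  0.27 -1.07] M [-2.278  0.166  0.032] w 0.0179
lip R [[ 0.62155242 -0.02251506]
 [ 0.54516436 -0.02078595]
 [ 0.50029948 -0.02045109]] lip L [[ 0.6243044  -0.01459271]
 [ 0.54634421 -0.01293513]
 [ 0.50058577 -0.01232786]] floor? [[ 0.54910926 -0.0009644   0.02      ]]
post faces [[ 0.48020017 -0.02011155]
 [ 0.46007086 -0.01981263]]
down [0.13  0.002 0.121]
per 10mm down [0.064 0.    0.077] per 100mm along [-0.0012 -1.      0.0017]
```

Lips and posts agree with the stand frame. I'll go down to just above the floor, then feel for contact.

{"name": "arm_command", "arguments": {"series": [0,0,0,0.045,0,0.03,0,0,0,0,0.09,0,0.075,0,0,0,0,0.13,0,0.12,0,0,0,0,0.13,0,0.12,0,0,0,0,0.13,0,0.12,0]}}

```text
t: 8.72
eef_pos: [0.4919, -0.107, 0.1406]
ee_rot: [3.141, 0.697, -1.588]
force: [-0.5, -0.9, -0.2]
width: 0.0178
gripper_force: 24.9
```

{"name": "arm_command", "arguments": {"series": [0,0,0,0.003,0,0.004,0,0,0,0,0.0064,0,0.0077,0,0,0,0,0.0064,0,0.0077,0]}}

```text
t: 9.1
eef_pos: [0.4919, -0.1069, 0.1398]
ee_rot: [-3.141, 0.697, -1.587]
force: [0.1, -0.6, -0.3]
width: 0.0176
gripper_force: 24.9
```

```bash
python3 -c "
from h import *
st()"
```

```text
9.1 tip [ 0.4935 -0.0115  0.0259] eul [-3.1414  0.6974 -1.5875] F [ 0.07 -0.57 -0.35] M [-2.322  0.16  -0.013] w 0.0176
```

{"name": "arm_command", "arguments": {"series": [0,0,0,0.0064,0,0.0077,0,0,0,0,0.0064,0,0.0077,0]}}

```text
t: 9.35
eef_pos: [0.4919, -0.1069, 0.1387]
ee_rot: [3.141, 0.697, -1.588]
force: [0.2, -0.3, -1.4]
width: 0.0175
gripper_force: 24.9
```

{"name": "arm_command", "arguments": {"series": [0,0,0,0.0064,0,0.0077,0,0,0,0,0.0064,0,0.0077,0]}}

```text
t: 9.6
eef_pos: [0.492, -0.1071, 0.138]
ee_rot: [-3.141, 0.697, -1.587]
force: [0.5, -2.1, 2.5]
width: 0.0178
gripper_force: 24.9
```

```bash
python3 -c "
from h import *
st()"
```

```text
9.6 tip [ 0.4936 -0.0117  0.024 ] eul [-3.1412  0.6972 -1.5873] F [ 0.52 -2.13  2.48] M [-1.966  0.212  0.044] w 0.0178
```

Light floor contact shows (Fz 2.5 N). I'll ease off slightly and run along the channel at 3 cm/s.

{"name": "arm_command", "arguments": {"series": [0,0,0,-0.0065,-0.02,0,0,0,0,0,-0.0065,-0.058,0,0,0,0,0,-0.0066,-0.096,0.0001,0,0,0,0,-0.0067,-0.134,0.0002,0,0,0,0,-0.0067,-0.172,0.0003,0,0,0,0,-0.0068,-0.21,0.0003,0,0,0,0,-0.0068,-0.248,0.0004,0,0,0,0,-0.0069,-0.286,0.0005,0]}}

```text
t: 10.6
eef_pos: [0.5208, -0.1068, 0.1381]
ee_rot: [3.142, 0.697, -1.588]
force: [-0.7, 0.5, 0.2]
width: 0.018
gripper_force: 24.9
```

```bash
python3 -c "
from h import *
s,Rt,tip=st();print(-.0126-.0144*(tip[0]-.586)); print((Rt.T@np.array([.9999,-.0144,0])).round(4))"
```

```text
10.6 tip [ 0.5224 -0.0114  0.0242] eul [ 3.1416  0.6975 -1.5877] F [-0.74  0.54  0.16] M [-2.018  0.356  0.214] w 0.018
-0.011683988232994082
[-0.0019 -1.      0.0016]
```

{"name": "arm_command", "arguments": {"series": [0,0,0,0,-0.038,0.0001,0,0,0,0,-0.0001,-0.076,0.0001,0,0,0,0,-0.0002,-0.114,0.0002,0,0,0,0,-0.0002,-0.152,0.0002,0,0,0,0,-0.0003,-0.19,0.0003,0,0,0,0,-0.0003,-0.228,0.0004,0,0,0,0,-0.0004,-0.266,0.0004,0,0,0,0,-0.0005,-0.304,0.0005,0]}}

```text
t: 11.6
eef_pos: [0.5512, -0.1073, 0.1381]
ee_rot: [-3.142, 0.697, -1.588]
force: [-0.2, -0.2, 0.4]
width: 0.0176
gripper_force: 24.9
```

{"name": "arm_command", "arguments": {"series": [0,0,0,0,-0.038,0.0001,0,0,0,0,-0.0001,-0.076,0.0001,0,0,0,0,-0.0002,-0.114,0.0002,0,0,0,0,-0.0002,-0.152,0.0002,0,0,0,0,-0.0003,-0.19,0.0003,0,0,0,0,-0.0003,-0.228,0.0004,0,0,0,0,-0.0004,-0.266,0.0004,0,0,0,0,-0.0005,-0.304,0.0005,0]}}

```text
t: 12.6
eef_pos: [0.5816, -0.1077, 0.1381]
ee_rot: [-3.142, 0.697, -1.588]
force: [-0.3, -0.2, 0.2]
width: 0.0175
gripper_force: 24.9
```

```bash
python3 -c "
from h import *
s,Rt,tip=st();print(-.0126-.0144*(tip[0]-.586)); print((Rt.T@np.array([.9999,-.0144,0])).round(4))"
```

```text
12.6 tip [ 0.5832 -0.0123  0.0242] eul [-3.1416  0.6974 -1.5876] F [-0.28 -0.24  0.18] M [-1.943  0.394  0.249] w 0.0175
-0.01255923146978125
[-0.0019 -1.      0.0016]
```

{"name": "arm_command", "arguments": {"series": [0,0,0,0,-0.038,0.0001,0,0,0,0,-0.0001,-0.076,0.0001,0,0,0,0,-0.0002,-0.114,0.0002,0,0,0,0,-0.0002,-0.152,0.0002,0,0,0,0,-0.0003,-0.19,0.0003,0,0,0,0,-0.0003,-0.228,0.0004,0,0,0,0,-0.0004,-0.266,0.0004,0,0,0,0,-0.0005,-0.304,0.0005,0]}}

```text
t: 13.6
eef_pos: [0.6119, -0.1081, 0.1381]
ee_rot: [3.142, 0.697, -1.588]
force: [-0.0, 0.4, -0.3]
width: 0.0177
gripper_force: 24.9
```

{"name": "arm_command", "arguments": {"series": [0,0,0,0,-0.038,0.0001,0,0,0,0,-0.0001,-0.076,0.0001,0,0,0,0,-0.0002,-0.114,0.0002,0,0,0,0,-0.0002,-0.152,0.0002,0,0,0,0,-0.0003,-0.19,0.0003,0,0,0,0,-0.0003,-0.228,0.0004,0,0,0,0,-0.0004,-0.266,0.0004,0,0,0,0,-0.0005,-0.304,0.0005,0]}}

```text
t: 14.6
eef_pos: [0.6424, -0.1086, 0.1381]
ee_rot: [3.142, 0.697, -1.588]
force: [0.1, 0.1, -0.3]
width: 0.0181
gripper_force: 24.9
```

```bash
python3 -c "
from h import *
s,Rt,tip=st();print(-.0126-.0144*(tip[0]-.586))"
```

```text
14.6 tip [ 0.644  -0.0132  0.0242] eul [ 3.1416  0.6974 -1.5877] F [ 0.06  0.12 -0.32] M [-1.924  0.369  0.233] w 0.0181
-0.013434654436400167
```

{"name": "arm_command", "arguments": {"series": [0,0,0,0,-0.043,0.0001,0,0,0,0,-0.0001,-0.086,0.0001,0,0,0,0,-0.0002,-0.129,0.0002,0,0,0,0,-0.0002,-0.172,0.0002,0,0,0,0,-0.0003,-0.215,0.0003,0,0,0,0,-0.0004,-0.258,0.0004,0,0,0,0,-0.0005,-0.301,0.0005,0,0,0,0,-0.0006,-0.345,0.0006,0]}}

```text
t: 15.6
eef_pos: [0.6769, -0.1091, 0.1381]
ee_rot: [3.142, 0.697, -1.588]
force: [0.1, -0.5, 1.6]
width: 0.0177
gripper_force: 24.9
```

{"name": "arm_command", "arguments": {"series": [0,0,0,0,0,0,0,0,0,0,-0.001,-0.01,0,0,0,0,0,-0.001,-0.01,0,0]}}

```text
t: 15.98
eef_pos: [0.6776, -0.1091, 0.1382]
ee_rot: [-3.141, 0.697, -1.588]
force: [-0.2, 0.7, 0.2]
width: 0.0177
gripper_force: 24.9
```

```bash
python3 -c "
from h import *
s,Rt,tip=st();print(-.0126-.0144*(tip[0]-.586))
m=arm.camera_model('wrist');w=arm.grab_frame('wrist')
cv2.imwrite('pics/w4.png',cv2.resize(w[170:290,100:500],None,fx=2,fy=2,interpolation=2))"
```

```text
15.97 tip [ 0.6792 -0.0136  0.0243] eul [-3.1415  0.6974 -1.5877] F [-0.23  0.69  0.22] M [-1.987  0.171  0.027] w 0.0177
-0.013942663049402953
```

View pics/w4.png

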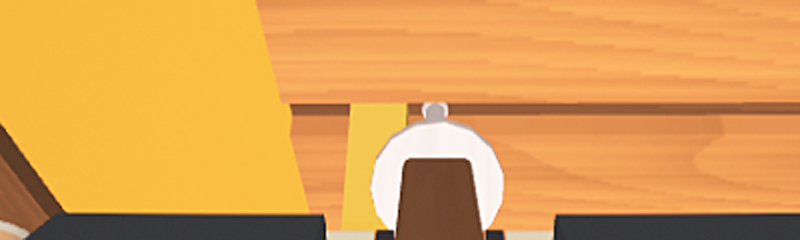

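The ball sits down in the channel at crop (434,110), just before the far post's face at crop x 407, so the run is complete. Next I retreat and take the probe back to the holder.

{"name": "arm_command", "arguments": {"series": [0,0,0,-0.055,0,-0.065,0,0,0,0,-0.109,0,-0.131,0,0,0,0,0.15,0,-0.35,0,0,0,0,0.43,0,-0.58,0,0,0,0,0.734,0,-0.837,0,0,0,0,0.734,0,-0.837,0]}}

```text
t: 16.77
eef_pos: [0.6754, -0.2223, 0.155]
ee_rot: [3.141, 0.696, -1.591]
force: [0.7, 0.9, -0.6]
width: 0.0177
gripper_force: 24.9
```

{"name": "arm_command", "arguments": {"series": [0,0,0,-0.32,0.1,-0.38,0,0,0,0,-0.64,0.4,-0.77,0,0,0,0,-0.64,0.8,-0.77,0,0,0,0,-0.64,0.8,-0.77,0]}}

```text
t: 17.27
eef_pos: [0.5941, -0.2179, 0.2581]
ee_rot: [-3.138, 0.696, -1.586]
force: [0.4, 0.3, -0.7]
width: 0.0178
gripper_force: 24.9
```

{"name": "arm_command", "arguments": {"series": [0,0,0,0,0.5,0,0,0,0,0,0,1,0,0,0,0,0,0,1,0,0]}}

```text
t: 17.65
eef_pos: [0.4937, -0.216, 0.2565]
ee_rot: [-3.141, 0.697, -1.588]
force: [0.9, 0.1, 0.6]
width: 0.0179
gripper_force: 24.9
```

{"name": "arm_command", "arguments": {"series": [0,0.1,0,0.15,0.05,-0.2,0,0,0.2,0,0.3,0.1,-0.4,0,0,0.3,0,0.45,0.2,-0.6,0,0,0.4,0,0.6,0.3,-0.8,0,0,0.444,0,0.7,0.3,-1,0,0,0.444,0,0.7,0.3,-1,0,0,0.444,0,0.7,0.3,-1,0]}}

```text
t: 18.52
eef_pos: [0.4643, -0.3329, 0.2865]
ee_rot: [3.141, 0.002, -1.588]
force: [-0.3, -0.3, -0.8]
width: 0.0177
gripper_force: 24.9
```

```bash
python3 -c "
from h import *
s,Rt,tip=st();print(s['eef_pos'],s['q'])
print((Rt.T@(np.array([.4685,-.3490,.30])-s['eef_pos'])*10).round(3), 'turn z deg',np.degrees(-(-1.393-s['ee_rot'][2]))/90)"
```

```text
18.52 tip [ 0.4643 -0.3325  0.1379] eul [ 3.1414e+00  2.4000e-03 -1.5877e+00] F [-0.29 -0.28 -0.76] M [-0.012  0.063  0.025] w 0.0177
[ 0.46429836 -0.33285623  0.2864659 ] [-0.28121575  0.15488187 -0.12115734 -0.00238515 -1.29553098  0.26499239]
[ 0.16  -0.045 -0.136] turn z deg -0.12393015942617903
```

{"name": "arm_command", "arguments": {"series": [0,0,-0.062,0.08,-0.02,-0.07,0,0,0,-0.124,0.16,-0.045,-0.13,0,0,0,-0.124,0.16,-0.045,-0.13,0,0,0,-0.124,0.16,-0.045,-0.13,0]}}

```text
t: 19.02
eef_pos: [0.4679, -0.3496, 0.2992]
ee_rot: [3.141, 0.001, -1.396]
force: [-0.5, -0.0, -1.1]
width: 0.0178
gripper_force: 24.9
```

```bash
python3 - <<'E'
from h import *
for i in range(2):
    m=arm.camera_model("wrist");w=arm.grab_frame("wrist")
s,Rt,tip=st();print(s['eef_pos'],"proj tip",proj(m,tip),"hole",proj(m,[.4679,-.3476,.11]))
ms=arm.camera_model("side");f=arm.grab_frame("side");print("side tip",proj(ms,tip),"hole",proj(ms,[.4679,-.3476,.11]))
c=proj(ms,tip)[0].astype(int);print(c)
a=cv2.resize(w[150:300,220:420],None,fx=2,fy=2,interpolation=2);b=cv2.resize(f[c[1]-75:c[1]+75,c[0]-60:c[0]+60],None,fx=3,fy=3,interpolation=2)
o=np.zeros((450,770,3),np.uint8);o[:300,:400]=a;o[:,410:770]=b;cv2.imwrite("pics/p1.png",o)
E
```

```text
19.12 tip [ 0.4677 -0.3494  0.1508] eul [ 3.1411e+00  9.0000e-04 -1.3944e+00] F [ 0.49  0.45 -0.24] M [-0.004  0.076 -0.01 ] w 0.0173
[ 0.46784472 -0.34951662  0.29944016] proj tip [[318.52243322 222.88997115]] hole [[317.98454318 214.12669402]]
side tip [[397.62956452 150.57334078]] hole [[395.5185419  164.71036323]]
[397 150]
```

View pics/p1.png

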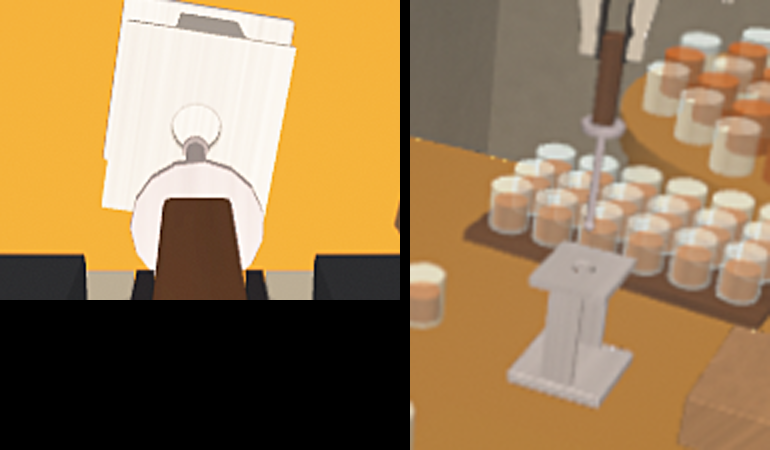

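The wrist crop shows the hole at (196,126) and the ball at (196,147), both as projected. I need to shift 2 mm towards the stand and lower.

{"name": "arm_command", "arguments": {"series": [0,0,0,-0.017,-0.005,0.1,0,0,0,0,-0.017,-0.005,0.25,0,0,0,0,-0.017,-0.005,0.4,0,0,0,0,-0.017,-0.005,0.55,0,0,0,0,-0.017,-0.005,0.7,0,0,0,0,-0.017,-0.005,0.85,0,0,0,0,-0.017,-0.005,1,0,0,0,0,-0.017,-0.005,1,0]}}

```text
t: 20.18
eef_pos: [0.4675, -0.3478, 0.1985]
ee_rot: [3.139, 0.001, -1.393]
force: [-0.4, -0.4, -1.0]
width: 0.0181
gripper_force: 24.9
```

{"name": "arm_command", "arguments": {"series": [0,0,0,0,0,0.1,0,0,0,0,0,0,0.2,0,0,0,0,0,0,0.27,0,0,0,0,0,0,0.283,0,0,0,0,0,0,0.283,0]}}

```text
t: 20.8
eef_pos: [0.4683, -0.3481, 0.1718]
ee_rot: [-3.142, -0.0, -1.393]
force: [-0.1, 0.0, -0.8]
width: 0.0182
gripper_force: 24.9
```

{"name": "arm_command", "arguments": {"series": [0,0,0,0,0,0.009,0,0,0,0,0,0,0.009,0]}}

```text
t: 21.05
eef_pos: [0.4683, -0.3481, 0.171]
ee_rot: [-3.141, -0.0, -1.393]
force: [-0.8, 0.6, -0.8]
width: 0.0178
gripper_force: 24.9
```

{"name": "arm_command", "arguments": {"series": [0,0,0,0,0,0,0.4,0,0,0,0,0,0,1,0,0,0,0,0,0,1,0,0,0,0,0,0,1,0,0,0,0,0,0,1,0,0,0,0,0,0,1]}}

```text
t: 21.8
eef_pos: [0.4682, -0.3481, 0.1708]
ee_rot: [3.142, 0.0, -1.393]
force: [0.4, 0.3, 0.5]
width: 0.0721
gripper_force: 0.0
```

{"name": "arm_command", "arguments": {"series": [0,0,0,0,0,-0.3,1,0,0,0,0,0,-0.6,1,0,0,0,0,0,-1,1,0,0,0,0,0,-1,1]}}

```text
t: 22.3
eef_pos: [0.4697, -0.349, 0.2745]
ee_rot: [-3.137, -0.004, -1.393]
force: [0.5, -0.1, -0.8]
width: 0.0875
gripper_force: 0.0
```

```bash
python3 - <<'E'
from h import *
s,Rt,tip=st();print(s['eef_pos'],s['q'])
ms=arm.camera_model("side");f=arm.grab_frame("side");mt=arm.camera_model("top");t=arm.grab_frame("top");cv2.imwrite("pics/t2.png",t)
a=cv2.resize(f[100:220,335:455],None,fx=3,fy=3,interpolation=2)
b=cv2.resize(f[290:395,185:290],None,fx=3.4,fy=3.4,interpolation=2)[:360,:360]
cv2.imwrite("pics/p2.png",np.hstack([a,b[:357] if b.shape[0]<360 else b]) if b.shape[0]==360 else np.hstack([a[:b.shape[0]],b]))
E
```

```text
22.3 tip [ 0.4705 -0.3494  0.1259] eul [-3.1366 -0.0038 -1.3926] F [ 0.46 -0.12 -0.84] M [0.045 0.127 0.043] w 0.0875
[ 0.46967809 -0.34897611  0.27449909] [-3.04314157e-01  1.79148198e-01 -1.19819054e-01  1.12556119e-03
 -1.26560288e+00  4.82184587e-01]
```

View pics/p2.png

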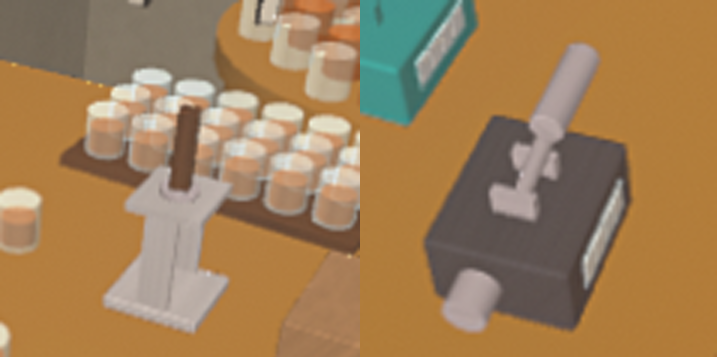

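The left crop shows the probe upright, with its collar on the holder plate at (180,190). The right crop shows the dark counter's bar from (546,125) to (585,55), leaning to the front. I'll triangulate the bar and plan the push. I'm past the viewing limit of ten pictures (12 so far), so from here I go by numbers only.

```bash
python3 - <<'E'
from h import *
ms=arm.camera_model("side");mt=arm.camera_model("top")
S=lambda x,y:[185+(x-360)/3.4,290+y/3.4]; T=lambda x,y:[145+(x-396)/4.4,235+y/4.4]
print("bar",tri([ms,mt],[S(565,90),T(541,177)]))
print("bar ends side@.135",plane(ms,[S(548,123),S(584,56)],.135), "box top side", plane(ms,[S(495,116),S(628,146),S(572,278),S(427,240)],.05))
a=np.radians(14);C=np.array([.4915,.308]);ax=np.array([np.cos(a),np.sin(a)])
print("bar from box",C-.029*ax,"pre",C-.080*ax)
s,Rt,tip=st();p=np.r_[C-.080*ax,.28]
print("to pre m",(Rt.T@(p-s['eef_pos'])).round(4),"dyaw deg",-76-np.degrees(s['ee_rot'][2]))
E
```

```text
bar [0.46556587 0.29985618 0.13731685]
bar ends side@.135 [[0.46227731 0.3193222  0.135     ]
 [0.47353015 0.27605142 0.135     ]] box top side [[0.54203173 0.27661704 0.05      ]
 [0.46794886 0.25574366 0.05      ]
 [0.44303041 0.33826176 0.05      ]
 [0.51913351 0.35867798 0.05      ]]
bar from box [0.46336142 0.30098427] pre [0.41387634 0.28864625]
22.4 tip [ 0.4683 -0.3479  0.1223] eul [-3.1408 -0.     -1.393 ] F [0.08 1.08 0.77] M [0.041 0.118 0.009] w 0.0879
to pre m [-0.6361 -0.0591 -0.009 ] dyaw deg 3.812905465401002
```

{"name": "arm_command", "arguments": {"series": [0,0,0,-0.4,-0.04,-0.05,0,0,0,0,-0.91,-0.084,-0.1,0]}}

```text
t: 22.65
eef_pos: [0.4596, -0.2564, 0.279]
ee_rot: [3.139, 0.001, -1.395]
force: [1.0, -0.3, 0.7]
width: 0.0727
gripper_force: 0.0
```

{"name": "arm_command", "arguments": {"series": [0,0,0,-0.45,-0.04,0,0,0,0,0,-0.91,-0.084,0,0]}}

```text
t: 22.9
eef_pos: [0.4517, -0.1646, 0.2797]
ee_rot: [3.14, 0.001, -1.393]
force: [0.8, 1.1, 0.4]
width: 0.0533
gripper_force: 0.0
```

{"name": "arm_command", "arguments": {"series": [0,0,0,-0.45,-0.04,0,0,0,0,0,-0.91,-0.084,0,0]}}

```text
t: 23.15
eef_pos: [0.4438, -0.0736, 0.2797]
ee_rot: [3.14, 0.0, -1.393]
force: [1.9, 0.5, -0.1]
width: 0.0329
gripper_force: 0.0
```

{"name": "arm_command", "arguments": {"series": [0,0,0,-0.45,-0.04,0,0,0,0,0,-0.91,-0.084,0,0]}}

```text
t: 23.4
eef_pos: [0.4359, 0.0174, 0.2798]
ee_rot: [3.14, -0.0, -1.393]
force: [1.3, -0.6, -0.4]
width: 0.0136
gripper_force: 0.0
```

{"name": "arm_command", "arguments": {"series": [0,0,0,-0.45,-0.04,0,0,0,0,0,-0.91,-0.084,0,0]}}

```text
t: 23.65
eef_pos: [0.4281, 0.1084, 0.2799]
ee_rot: [3.14, -0.0, -1.393]
force: [0.2, 0.1, -0.5]
width: 0.0003
gripper_force: 0.0
```

{"name": "arm_command", "arguments": {"series": [0,0,0,-0.45,-0.04,0,0,0,0,0,-0.91,-0.084,0,0]}}

```text
t: 23.9
eef_pos: [0.4203, 0.1994, 0.2798]
ee_rot: [3.14, -0.001, -1.393]
force: [0.8, 0.6, -0.3]
width: 0.0004
gripper_force: 0.0
```

{"name": "arm_command", "arguments": {"series": [0,0,-0.03,-0.45,-0.04,0,0,0,0,-0.053,-0.91,-0.084,0,0,0,0,-0.053,-0.91,-0.084,0,0,0,0,-0.053,-0.91,-0.084,0,0]}}

```text
t: 24.4
eef_pos: [0.4129, 0.2888, 0.2797]
ee_rot: [3.14, -0.001, -1.309]
force: [-0.4, 0.6, 0.1]
width: 0.0005
gripper_force: 0.0
```

```bash
python3 - <<'E'
from h import *
s,Rt,tip=st();print(s['eef_pos'],s['q'])
print((Rt.T@(np.array([.4137,.2865,.142])-s['eef_pos'])*10).round(3))
E
```

```text
24.4 tip [0.4127 0.2885 0.1311] eul [ 3.1398e+00 -1.4000e-03 -1.3094e+00] F [-0.45  0.62  0.09] M [0.004 0.095 0.043] w 0.0005
[0.41288127 0.28881675 0.27972117] [ 1.00076960e+00  4.14645099e-02 -2.65739960e-01 -1.71286351e-04
 -1.26585339e+00 -7.39279513e-01]
[ 0.023 -0.004  1.377]
```

{"name": "arm_command", "arguments": {"series": [0,0,0,0.023,0,0.3,0,0,0,0,0.023,0,0.7,0,0,0,0,0.023,0,0.9,0,0,0,0,0.023,0,0.9,0]}}

```text
t: 24.9
eef_pos: [0.4134, 0.2851, 0.1895]
ee_rot: [3.139, -0.002, -1.311]
force: [0.5, -0.7, 0.5]
width: 0.0006
gripper_force: 0.0
```

{"name": "arm_command", "arguments": {"series": [0,0,0,0,0,0.2,0,0,0,0,0,0,0.4,0,0,0,0,0,0,0.477,0,0,0,0,0,0,0.477,0]}}

```text
t: 25.4
eef_pos: [0.4142, 0.2869, 0.1437]
ee_rot: [-3.141, -0.0, -1.31]
force: [0.2, 0.1, -0.6]
width: 0.0005
gripper_force: 0.0
```

{"name": "arm_command", "arguments": {"series": [0,0,0,0,-0.08,0,0,0,0,0,0,-0.16,0,0,0,0,0,0,-0.24,0,0,0,0,0,0,-0.32,0,0,0,0,0,0,-0.32,0,0]}}

```text
t: 26.02
eef_pos: [0.4454, 0.2954, 0.1429]
ee_rot: [3.141, -0.0, -1.31]
force: [-0.5, 0.1, 0.2]
width: 0.0005
gripper_force: 0.0
```

```bash
python3 - <<'E'
from h import *
s,Rt,tip=st();print(s['eef_pos'])
d=s['eef_pos'][:2]-[.492,.3075];a=np.radians(15);print("counter xy",d@[np.cos(a),np.sin(a)],d@[-np.sin(a),np.cos(a)])
E
```

```text
26.02 tip [ 0.4454  0.2953 -0.0057] eul [ 3.1413e+00 -3.0000e-04 -1.3102e+00] F [-0.55  0.1   0.15] M [-0.003  0.177  0.023] w 0.0005
[0.44539132 0.29539365 0.14288646]
counter xy -0.04815387733525183 0.0003693781915155748
```

{"name": "arm_command", "arguments": {"series": [0,0,0,0,-0.07,0,0,0,0,0,0,-0.14,0,0,0,0,0,0,-0.21,0,0,0,0,0,0,-0.28,0,0,0,0,0,0,-0.35,0,0]}}

```text
t: 26.65
eef_pos: [0.4792, 0.3045, 0.1431]
ee_rot: [3.142, -0.0, -1.31]
force: [0.1, -0.4, -0.1]
width: 0.0008
gripper_force: 0.0
```

```bash
python3 - <<'E'
from h import *
s,Rt,tip=st()
d=s['eef_pos'][:2]-[.492,.3075];a=np.radians(15);print("counter xy",d@[np.cos(a),np.sin(a)],d@[-np.sin(a),np.cos(a)])
E
```

```text
26.65 tip [ 0.4792  0.3045 -0.0055] eul [ 3.1416 -0.     -1.3097] F [ 0.11 -0.35 -0.12] M [0.007 0.15  0.062] w 0.0008
counter xy -0.013185899053465226 0.0003913107587916103
```

The force shows no push although the fingers have passed the bar's rest position. I'll check numerically where the bar is.

```bash
python3 - <<'E'
from h import *
f0=cv2.imread("pics/side0.png");m=arm.camera_model("side");f=arm.grab_frame("side");cv2.imwrite("pics/s5.png",f)
s,Rt,tip=st()
a=np.radians(15);P=lambda x,y,z:[.492+x*np.cos(a)-y*np.sin(a),.3075+x*np.sin(a)+y*np.cos(a),z]
for n,x in(("rest",-.029),("mid",0),("stop",.029)):
    q=proj(m,[P(x,y,.135) for y in(-.02,0,.02)]).round().astype(int)
    print(n,[(tuple(k),f0[k[1],k[0]].tolist(),f[k[1],k[0]].tolist()) for k in q])
print("fingertip px",proj(m,s['eef_pos']+.022*Rt[:,2]))
d=cv2.absdiff(f,f0).max(2)
for r in range(296,352,4): print(r,''.join('#' if (f[r,c].max()<70) else ('g' if f[r,c].max()-int(f[r,c].min())<35 and f[r,c].max()>110 else ('d' if f[r,c].max()-int(f[r,c].min())<35 else '.')) for c in range(205,285,1)))
E
```

```text
26.7 tip [ 0.4798  0.3047 -0.0056] eul [-3.1413e+00 -1.0000e-04 -1.3096e+00] F [1.54 0.93 0.59] M [ 0.107 -0.096  0.028] w 0.0004
rest [((np.int64(251), np.int64(309)), [156, 159, 175], [160, 163, 178]), ((np.int64(247), np.int64(318)), [150, 152, 168], [155, 156, 172]), ((np.int64(242), np.int64(327)), [172, 175, 191], [178, 180, 197])]
mid [((np.int64(235), np.int64(306)), [65, 131, 186], [60, 67, 74]), ((np.int64(230), np.int64(314)), [66, 133, 186], [95, 146, 191]), ((np.int64(225), np.int64(323)), [67, 127, 179], [70, 131, 184])]
stop [((np.int64(219), np.int64(302)), [65, 130, 185], [69, 135, 190]), ((np.int64(214), np.int64(310)), [65, 130, 185], [70, 135, 190]), ((np.int64(209), np.int64(319)), [65, 130, 184], [68, 134, 189])]
fingertip px [[238.11623622 321.73648187]]
296 .....gggggg.ddg...gd#dddddddddddddddd.........gggggggggggggggggggggg....gggggggg
300 ..ggggggg...g....ggg....gd#dg.ggddddd#dggg.......................gdgg........g..
304 ggggggg..g........ggg..gggd#dgg.......gggggggggg.....................g...ggg....
308 gggg..g............gg....gd##dg......ggggggggggggg...
[... 177 characters left out ...]
....................
320 .................................ggggggggggg....................................
324 ...................ddd.........ggggggggggg......................................
328 .................dddddddddddddggggggggggg.......................................
332 ...............ddddddddddggggggggggggdddddddddddddddddddd.......................
336 ............ddddddddddddgggggggggggggggddddddddddddddddddd......................
340 ..........ddddddddddddddddgggggggggggggddddddddddddddddddd......................
344 ........ddddddddddggggggddggggggdddddddddddddddddddddddggdd.....................
348 ......ddddddddddddgggggggggggggggddddddddddddddddddddgggggd.....................
```

```bash
python3 - <<'E'
from h import *
f0=cv2.imread("pics/side0.png");f=cv2.imread("pics/s5.png")
def ch(p):
    p=p.astype(int);mx,mn=p.max(),p.min()
    return '#' if mx<70 else ('.' if mx-mn>60 else ('g' if mx>125 else 'd'))
for r in range(270,348,3): print(r,''.join(ch(f0[r,c]) for c in range(215,275)),' ',''.join(ch(f[r,c]) for c in range(200,285)))
E
```

```text
270 ............................................................   ddddddddddddgggggggggggggggggggggggddddd###dddddddddddd#d..gdddddddddggdddddddddddddd
273 ............................................................   .....dddddd#ddddddddddddddddggggggddddddddddddddddddd#####d...........ddddddddddddddd
276 ............................................................   ...dg...............ddddddd#ddddddddddddddddddddddddddddddd.........ddddddddddddddddd
279 ............................................................   .dddddddddddddddddg..............gddddd#ddddddddddddddddddddddddddddddddddddddddddddd
282 .g..........................................................   dddddddddddddddddddddddd##ddddddddddg...........ddddddddddddddddddddddddddddddddddddd
285 ddd.........................................................   ddddddddddddddddddd..gdddddddddddddddddddddddddddd............ddddddddddddddddddddddd
288 ddd.........................................................   ddddddddddddddddddg.gdddddddddddddddddddddddd..dd#dgg............dddddddddddddddddddd
291 dddd.....................
[... 2177 characters left out ...]
   ...................dddddddddddgggggggggggdddddddddddddddddddddd......................
336 ..dddddddddddddgggggggggggggdddddddddddddddddddd............   .................ddddddddddddggggggggggggggdddddddddddddddddddd......................
339 dddddddddddddddggggggggggggggdddddddddddddddddddd...........   ...............dddddddddddddddggggggggggggggdddddddddddddddddddd.....................
342 ddddddddddddddddggggggddddggddddddddddddddddddddd...........   ..............dddddddddddddddddggggggddddggddddddddddddddddddddd.....................
345 ddddddddgggggggggggggddddddddddddddddddddddddggdd...........   ............dddddddddddgggggggggggggddddddddddddddddddddddddggdd.....................
```

The bar has not moved: the closed fingertips reach less far ahead than I assumed and passed just over it. I'll back off, go 21 mm lower and push again.

{"name": "arm_command", "arguments": {"series": [0,0,0,0,0.3,0,0,0,0,0,0,0.7,0,0,0,0,0,0,0.7,0,0,0,0,0,0,0.7,0.1,0,0,0,0,0,0.7,0.21,0,0,0,0,0,0.7,0.21,0]}}

```text
t: 27.45
eef_pos: [0.4109, 0.2856, 0.1205]
ee_rot: [3.139, -0.002, -1.31]
force: [-0.1, 0.0, 0.3]
width: 0.0004
gripper_force: 0.0
```

{"name": "arm_command", "arguments": {"series": [0,0,0,0,-0.08,0,0,0,0,0,0,-0.16,0,0,0,0,0,0,-0.24,0,0,0,0,0,0,-0.3,0,0,0,0,0,0,-0.36,0,0,0,0,0,0,-0.36,0,0]}}

```text
t: 28.2
eef_pos: [0.4459, 0.2954, 0.1218]
ee_rot: [3.141, -0.0, -1.31]
force: [-1.0, 1.0, -1.2]
width: 0.0003
gripper_force: 0.5
```

```bash
cat >> h.py <<'E'
def cnt():
    s,Rt,tip=st();d=s['eef_pos'][:2]-[.492,.3075];a=np.radians(15);print("z",s['eef_pos'][2],"counter xy",d@[np.cos(a),np.sin(a)],d@[-np.sin(a),np.cos(a)],"Fpush",-s['force'][:2]@[np.cos(a),np.sin(a)])
def bar():
    f0=cv2.imread("pics/side0.png").astype(int);f=arm.grab_frame("side").astype(int)
    for r in (318,321,324): print(r,"was/now bar cols",[ [215+int(v) for v in np.where((g[r,215:275].max(1)-g[r,215:275].min(1)<60)&(g[r,215:275].max(1)>125))[0][[0,-1]]] if ((g[r,215:275].max(1)-g[r,215:275].min(1)<60)&(g[r,215:275].max(1)>125)).any() else None for g in (f0,f)])
E
python3 -c "
from h import *
cnt();bar()"
```

```text
28.2 tip [ 0.4458  0.2953 -0.0268] eul [ 3.1410e+00 -3.0000e-04 -1.3101e+00] F [-1.05  1.   -1.19] M [-0.075  0.523  0.063] w 0.0003
z 0.12184502082646632 counter xy -0.04767445093278948 0.00023558998853763572 Fpush 0.750857406580974
318 was/now bar cols [[239, 250], [235, 267]]
321 was/now bar cols [[237, 248], [234, 267]]
324 was/now bar cols [[235, 247], [232, 266]]
```

Contact: the moment is up and the bar has moved about 5 mm. I'll push on towards the stop.

{"name": "arm_command", "arguments": {"series": [0,0,0,0,-0.06,0,0,0,0,0,0,-0.12,0,0,0,0,0,0,-0.18,0,0,0,0,0,0,-0.24,0,0,0,0,0,0,-0.3,0,0,0,0,0,0,-0.36,0,0,0,0,0,0,-0.42,0,0,0,0,0,0,-0.42,0,0]}}

```text
t: 29.25
eef_pos: [0.4866, 0.3065, 0.1218]
ee_rot: [3.141, -0.0, -1.31]
force: [-2.9, 1.0, 0.5]
width: 0.0007
gripper_force: 1.3
```

```bash
python3 -c "
from h import *
cnt()"
```

```text
29.25 tip [ 0.4865  0.3065 -0.0268] eul [ 3.1412e+00 -1.0000e-04 -1.3100e+00] F [-2.88  0.97  0.45] M [0.25  1.162 0.01 ] w 0.0007
z 0.12175040343222189 counter xy -0.005480433448977738 0.00044136514970561074 Fpush 2.529052258922949
```

{"name": "arm_command", "arguments": {"series": [0,0,0,0,-0.03,0,0,0,0,0,0,-0.06,0,0,0,0,0,0,-0.08,0,0,0,0,0,0,-0.08,0,0]}}

```text
t: 29.75
eef_pos: [0.494, 0.3082, 0.1218]
ee_rot: [3.141, -0.0, -1.31]
force: [-2.3, -1.1, -3.0]
width: 0.0005
gripper_force: 1.7
```

{"name": "arm_command", "arguments": {"series": [0,0,0,0,-0.02,0,0,0,0,0,0,-0.02,0,0]}}

```text
t: 30.0
eef_pos: [0.4961, 0.3088, 0.122]
ee_rot: [3.141, -0.0, -1.31]
force: [-3.0, -2.3, -2.6]
width: 0.0005
gripper_force: 1.8
```

```bash
python3 -c "
from h import *
cnt()"
```

```text
30.0 tip [ 0.496   0.3087 -0.0266] eul [ 3.1413e+00 -3.0000e-04 -1.3098e+00] F [-2.98 -2.27 -2.64] M [-0.61   1.3    0.018] w 0.0005
z 0.12202761562366786 counter xy 0.004250894894897874 0.00020794165967933978 Fpush 3.4696168336021076
```

{"name": "arm_command", "arguments": {"series": [0,0,0,0,-0.02,0,0,0,0,0,0,-0.02,0,0]}}

```text
t: 30.25
eef_pos: [0.4981, 0.3095, 0.1221]
ee_rot: [3.142, -0.0, -1.31]
force: [-3.4, -0.6, -1.1]
width: 0.0004
gripper_force: 1.8
```

{"name": "arm_command", "arguments": {"series": [0,0,0,0,-0.015,0,0,0,0,0,0,-0.015,0,0]}}

```text
t: 30.5
eef_pos: [0.4986, 0.3096, 0.122]
ee_rot: [3.14, -0.0, -1.31]
force: [-8.3, -2.2, -0.4]
width: 0.0005
gripper_force: 3.8
```

```bash
python3 -c "
from h import *
cnt()"
```

```text
30.5 tip [ 0.4984  0.3095 -0.0266] eul [ 3.1400e+00 -3.0000e-04 -1.3097e+00] F [-8.31 -2.15 -0.37] M [-0.528  2.836 -0.017] w 0.0005
z 0.12198881899382304 counter xy 0.006937241444473035 0.0003312822103414212 Fpush 8.586395400957224
```

The force jumped to 8.6 N with the arm held short, so the lever is at its stop. I'll back off fully, lift clear and check that the lever has sprung back.

{"name": "arm_command", "arguments": {"series": [0,0,0,0,0.15,0,0,0,0,0,0,0.4,0,0,0,0,0,0,0.7,0,0,0,0,0,0,1,0,0,0,0,0,0,1,0,0]}}

```text
t: 31.12
eef_pos: [0.402, 0.2844, 0.1234]
ee_rot: [-3.139, 0.002, -1.308]
force: [0.9, -0.8, 1.0]
width: 0.0004
gripper_force: 0.0
```

{"name": "arm_command", "arguments": {"series": [0,0,0,0,0.1,-0.4,0,0,0,0,0,0.1,-0.9,0,0,0,0,0,0.1,-1,0,0,0,0,0,0.1,-1,0]}}

```text
t: 31.62
eef_pos: [0.3939, 0.2823, 0.2231]
ee_rot: [-3.139, 0.002, -1.31]
force: [0.1, -0.3, 0.1]
width: 0.0009
gripper_force: 0.0
```

{"name": "arm_command", "arguments": {"series": [0,0,0,0,0,-0.4,0,0,0,0,0,0,-0.8,0,0,0,0,0,0,-0.8,0]}}

```text
t: 32.0
eef_pos: [0.3943, 0.2826, 0.3038]
ee_rot: [-3.138, 0.002, -1.31]
force: [-0.7, 0.3, -1.5]
width: 0.0005
gripper_force: 0.0
```

```bash
python3 - <<'E'
from h import *
cnt();bar()
for n in("side","top"):
    f=arm.grab_frame(n);f0=cv2.imread(f"pics/{n}0.png")
    d=cv2.absdiff(cv2.GaussianBlur(f,(5,5),0),cv2.GaussianBlur(f0,(5,5),0)).max(2)
    k,l,stt,c=cv2.connectedComponentsWithStats((d>35).astype(np.uint8))
    print(n,[tuple(int(v) for v in r) for r in stt[1:] if r[4]>8])
m=arm.camera_model("side");print("side px",[proj(m,p)[0].round() for p in([.468,-.348,.19],[.63,-.33,.03],[.69,.06,.05],[.46,.06,.05])])
E
```

```text
32.0 tip [0.3947 0.2831 0.1552] eul [-3.1381e+00  2.2000e-03 -1.3096e+00] F [-0.74  0.28 -1.54] M [ 0.034  0.134 -0.052] w 0.0005
z 0.3038345456796042 counter xy -0.1007953525418025 0.0012500718535741414 Fpush 0.6418276375880585
318 was/now bar cols [[239, 250], [239, 250]]
321 was/now bar cols [[237, 248], [237, 248]]
324 was/now bar cols [[235, 247], [235, 247]]
side [(234, 0, 74, 4, 240), (198, 0, 169, 251, 21168), (379, 0, 107, 28, 1703), (467, 0, 125, 333, 22806), (537, 235, 8, 9, 14), (515, 243, 16, 39, 244), (583, 252, 5, 4, 15), (579, 257, 6, 4, 10), (636, 262, 4, 3, 10), (612, 264, 4, 3, 10), (568, 273, 19, 53, 293), (622, 284, 9, 4, 15), (533, 287, 8, 21, 54), (600, 294, 11, 9, 43), (530, 308, 21, 25, 111), (590, 310, 50, 69, 1764)]
top [(0, 245, 182, 203, 17052), (59, 267, 10, 5, 33), (42, 268, 18, 9, 117), (601, 409, 39, 68, 1461), (237, 426, 273, 54, 8949), (321, 442, 7, 6, 16), (341, 443, 5, 6, 17), (308, 444, 7, 7, 25), (335, 474, 8, 6, 24), (310, 476, 8, 4, 25), (599, 478, 6, 2, 10)]
side px [array([399., 137.]), array([337., 178.]), array([235., 237.]), array([321., 272.])]
```

The lever is back at rest. In the top view the stand, lamps and holder are unchanged, with only arm-covered areas differing. Handing in.

```bash
python3 -c "
from station import arm
print(arm.job_done())"
```

```text
the job is handed in; nothing more can be done
None
```

The job is handed in at about 32 s: I ran the channel from near to far post, hung the probe back in its holder, then swung the lever to its stop, where it sprang back; the lamps did not move, but I viewed 12 pictures against the limit of 10.

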